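# Set the ray box against the flip stop of an optics bench

### The job

Set the ray box to its working distance on the optics bench: first flip the yellow stop flag fully down across the track, and only then slide the ray box along the track until its front end rests against the yellow flag. Leave the ray box sitting flat in the track, leave the blue stop flag parked up, and do not disturb the glass block lying at the end of the track.

Things in the scene. Friction and masses are not known exactly. Their poses are not given: they have to be found in the camera images.
- bench: fixed wooden board 180 x 630 x 12 mm with a 72 mm wide track along its y axis, between a near fence (12 mm above the board) and a far one (22 mm, +x side). Origin: underside, on the track's centre line, mid-length; the board spans x -65 to +115 mm. Ray box near the -y end, both stops ahead (+y) of it, glass block at the +y end of the track.
- raybox: black steel lamp housing, loose, 0.4 to 0.75 kg: 64 wide, 130 long (its y), 65 mm high, a round vent cap (32 diameter, 22 mm tall) mid-top, amber side windows, yellow slits on the front. Origin: centre of underside; +y points to its front, along the track to the stops. Stands in the track with 4 mm play each side; passes freely beneath a parked flag.
- raybox_front (a point): bottom middle of the ray box's front end face (65 mm ahead of its origin along +y)
- raybox_rear (a point): bottom middle of the ray box's rear end face (65 mm behind its origin); the flat face is 64 mm wide and 65 mm high
- stop_yellow: fixed bracket of the yellow stop, axes parallel to the bench's. Origin: on the board's top, under the hinge axis (50 mm above it), 75 mm to the +x side of the track's centre line. The yellow flag: plain bar 100 mm long from the hinge, 26 mm deep (centred on the hinge axis), 12 mm thick along the track; when down, it spans the track, its top 63 mm and underside 37 mm above the board.
- yellow_flag (a joint): hinge angle of the yellow flag, rad; the axis runs along the track. 0 = leaning 0.6 rad beyond upright, away from the track (to the bench's +x); 0.6 = upright; 2.17 = fully down, level across the track at its end stop, tip towards the bench's -x. Stiff hinge: moves under about 2 N at the tip and stays at any angle.
- yellow_tip (a point): middle of the free end of the yellow flag, on its centre line, 100 mm from the hinge axis
- yellow_face (a point): fixed point on the board's top, on the track's centre line, in the plane of the face that the yellow flag shows to the ray box when it is down; axes parallel to the bench's. The ray box is against the flag when raybox_front has come to this point along the track.
- stop_blue: the same kind of fixed bracket, with the blue flag (same sizes as the yellow); may stand nearer to or farther from the ray box than the yellow stop. Origin: on the board's top, under its hinge axis. To be left parked.
- blue_flag (a joint): hinge angle of the blue flag, rad; the axis runs along the track. 0 = leaning 0.6 rad beyond upright, away from the track (to the bench's +x); 0.6 = upright; 2.17 = fully down, level across the track at its end stop, tip towards the bench's -x. Stiff hinge: moves under about 2 N at the tip and stays at any angle.
- blue_tip (a point): middle of the free end of the blue flag, 100 mm from the hinge axis
- glass_block: green glass block, loose, 60 x 100 x 18 mm, lying in the track at its +y end; leave it. Origin: centre of its underside.
Not all that is in view belongs to the job. What is shaped like the raybox but green is not meant.

How it is judged:
On the way, in this order (a step that is already met when the one before it is completed fails the run):
1. the yellow flag is fully down while the ray box is still at least 40 mm short of it (value of joint yellow_flag above 2.05 rad and y of raybox_front in the frame of yellow_face below -0.04 m), for 0.2 s.
2. the ray box stands in the track with its front against the lowered yellow flag (value of joint yellow_flag above 2.05 rad and x of raybox in the frame of bench between -0.01 and 0.01 m and z of raybox in the frame of bench below 0.016 m and angle between raybox's own z axis and vertical below 0.08 rad and angle between the y axis of raybox and the y axis of bench, either way round below 0.12 rad and y of raybox_front in the frame of yellow_face between -0.006 and 0.004 m), for 0.2 s.
At the end, for the whole second after the job is handed in: The yellow flag is down (within 0.12 rad of its end stop), the blue flag is still parked (under 0.8 rad), and the ray box is at rest, flat and straight in the track (within 10 mm of its centre line), with its front within 6 mm of the yellow flag's face (all of step 2 and value of joint blue_flag below 0.8 rad and linear speed of raybox below 0.01 m/s); the robot touches nothing.
It fails at once if the blue flag is flipped (past 0.8 rad) (value of joint blue_flag above 0.8 rad).
It fails at once if the glass block is moved by more than 20 mm (distance of glass_block from where it was at the start of the episode above 0.02 m).
It also fails if it takes over 58 s, if anything falls off the work surface, if the arm or the gripper's body presses on something with over 40 N, if the wrist force passes 120 N, or if a joint passes its speed limit or range.

### The arm

A 6-joint arm with a two-finger parallel gripper is mounted at the origin on the work surface. World frame = base frame: x ahead of the robot, y to its left, z up, the work surface at z = 0. Lengths are in m, angles in rad, forces in N, time in s.
With the tool pointing down it reaches from about 0.4 to 0.825 m from the base axis. Payload 7 kg.
Tool frame: the origin (TCP) lies midway between the tips of the shut fingers; the grasp point (between the pads) lies tcp_to_grasp behind it (tcp_to_grasp is the distance from the TCP to the grasp point, in m); z points along the fingers, y is the line along which they close (so a half turn about z gives the same grasp; the last joint's range is limited). The gripper opens to 88 mm and grips with 3 to 60 N. Pads are 19 mm wide; open, the fingers measure 130 mm over their backs; the gripper's body (78 mm by 193 mm) begins 47 mm behind the grasp point.
Start: joints at [-0.858, 0.359, 0.012, 0, -1.224, -0.288], TCP at [0.278, -0.615, 0.227] pointing down, gripper open.
Joint ranges: [-3.07, 3.07], [-1.43, 2.12], [-1.02, 1.25], [-3.03, 1.67], [-3.05, -0], [-3.03, 3.03]. Speed limits (rad/s): [2.39, 2.39, 3.01, 3.14, 3.14, 3.14].

### API

Orientations are given as a rotation vector (axis times angle).
In Python, from cell import observe, snapshot, close_job, tcp_to_grasp gives the robot as it stands.
- The arm moves only by the tool apply_moves, never from a script. Its argument "deltas" is a list of rows, each a list of 5 numbers: the shift along the tool's x, y, z as a fraction of full scale, then the turn about the tool's z as a fraction of full scale, then the closure in counts, from 0 (fully open) to 255 (shut). In form: [[x, y, z, turn, fingers], ...]. A call has 1 to 12 rows; each row is the pose to reach, as a shift and turn from the pose commanded when the call began, along the tool's axes at that moment; what a row does not reach only later rows make up. Full scale, the value 1, is 0.25 m for a shift and 90 degrees for a turn. A row lasts 1/10 s, in which the tool goes at most 50 mm and 8.59 degrees, less where a joint would pass 70% of its speed; a pose out of reach is approached as far as the arm can. A call with a number of a shift or a turn outside -1 to 1 is refused whole. A call with a gripper value outside its range is refused whole. The fingers move at their own pace and stop on an object; the grip force is fixed at half the most. Time passes only in rows, so rows that repeat a pose let the fingers close. It gives the time, the measured TCP pose, the force, the opening and the grip force at its end, in the units of the state.
- observe(): the state, without advancing time (a new reading comes with each control period).
- snapshot(name): name is "scene" or "top" or "wrist"; returns a dict with "frame" (400x640x3 uint8, red, green, blue), "intrinsics" (3x3 intrinsics, pixels), "position" and "rotation" of the camera in the world. Camera axes: x right, y down, z forward; pixel columns grow to the right and rows downward; lengths in m; the calibration is good to about 2 mm. The wrist camera is an equidistant fisheye: a pixel r from the principal point sees the ray r / f radians off the axis. A picture is of the moment at which its call begins. There is no depth.
- close_job(): hands the job in; it is judged then, once.
The state is a dict: "time": time; "joint_pos": joint angles; "qvel": joint speeds; "tau": joint torques, N m; "ee_pos": TCP position; "eef_rot": TCP orientation; "wrist_force": force on the tool from outside, world axes, zero at the start; "moment": the same for the moment, N m; "grip_width": finger opening in m; "finger_force": force on a finger pad.
Only numpy, scipy, OpenCV 4.12 (cv2) and the standard library are available. Lean on these libraries where they do the work, as an engineer would, in place of code of your own. Each camera call takes 0.05 s, during which the arm holds its last target. There are 200 camera calls.

## Working session

There is one attempt and no reset: what is moved stays moved. The work goes in short steps, Python scripts to look and compute and a tool call to move; the robot and the scene stay as the last step left them, time stands still between calls to the robot, and variables do not carry over. Pictures are saved under pics/ and viewed, at most 10 in all, crops included, and the job is handed in when it is done.

Besides the shell and the picture viewer there is one more tool, called after ">>>" as a command line: name --pt "numbers of a row" for each row, then --argument value for the rest. apply_moves: Moves the arm, as the interface text tells. Its arguments: {"type":"object","properties":{"deltas":{"type":"array","items":{"type":"array","items":{"type":"number"}}}},"required":["deltas"]}

```bash
mkdir -p pics
python3 - <<'E'
from cell import *
import cv2,pickle
o=observe();print({k:(v.round(4) if hasattr(v,'round') else v) for k,v in o.items()});print(tcp_to_grasp)
S={n:snapshot(n) for n in("scene","top")}
pickle.dump(S,open('s0.pkl','wb'))
for n in S:
    cv2.imwrite(f'pics/{n}0.png',S[n]['frame'][:,:,::-1]);print(n,S[n]['intrinsics'],S[n]['position'],S[n]['rotation'])
E
```

```text
{'time': 0.0, 'joint_pos': array([-8.5790e-01,  3.5940e-01,  1.1000e-02, -4.0000e-04, -1.2241e+00,
       -2.8810e-01]), 'qvel': array([-0.0009, -0.002 , -0.0001, -0.0007,  0.0003, -0.0009]), 'tau': array([ 1.60000e-03, -5.82715e+01,  2.93058e+01,  6.99680e+00,
        6.80000e-03, -1.00000e-04]), 'ee_pos': array([ 0.278 , -0.6146,  0.2256]), 'eef_rot': array([ 6.6200e-01, -3.0706e+00, -2.5000e-03]), 'wrist_force': array([-0.2037, -0.2698,  0.6134]), 'moment': array([-0.0157,  0.0165, -0.0376]), 'finger_force': 0.0, 'grip_width': 0.08744856523729873}
0.0188
scene [[518.40391942   0.         322.49771409]
 [  0.         518.40391942 197.77941155]
 [  0.           0.           1.        ]] [ 1.16207103 -0.52668369  1.38252189] [-2.26803479 -1.23605179  0.37115575]
top [[519.66422891   0.         323.10170188]
 [  0.         519.66422891 196.39046066]
 [  0.           0.           1.        ]] [ 0.2548524  -0.04701402  1.53472318] [-2.17972019  2.13921374 -0.12628405]
```

View pics/scene0.png

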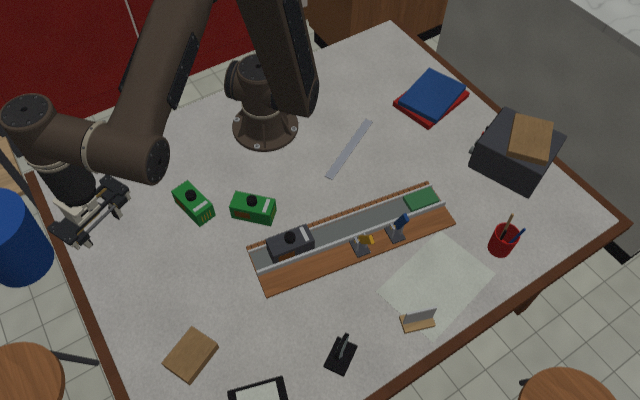

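View pics/top0.png

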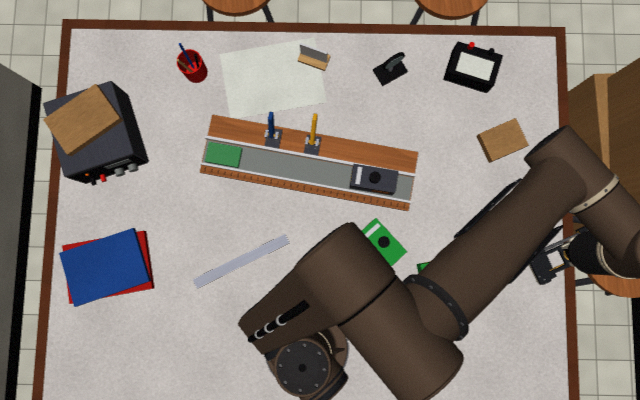

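```bash
cat > h.py <<'E'
import numpy as np,cv2
from scipy.spatial.transform import Rotation as R
def ray(s,p):
    p=np.atleast_2d(p).astype(float);K=s['intrinsics'];r=np.asarray(s['rotation'])
    M=R.from_rotvec(r).as_matrix() if r.size==3 else r
    d=np.c_[(p[:,0]-K[0,2])/K[0,0],(p[:,1]-K[1,2])/K[1,1],np.ones(len(p))]@M.T
    return np.asarray(s['position']),d
def onz(s,p,z):
    c,d=ray(s,p);return c+d*((z-c[2])/d[:,2])[:,None]
def proj(s,X):
    M=R.from_rotvec(s['rotation']).as_matrix();x=(np.atleast_2d(X)-s['position'])@M
    return x[:,:2]/x[:,2:]*s['intrinsics'][0,0]+s['intrinsics'][:2,2]
def mask(s,lo,hi):
    return cv2.inRange(cv2.cvtColor(s['frame'],cv2.COLOR_RGB2HSV),lo,hi)
def blobs(m,mina=8):
    n,l,st,c=cv2.connectedComponentsWithStats(m)
    return [(l==i,st[i],c[i]) for i in range(1,n) if st[i][4]>=mina]
E
python3 - <<'E'
import pickle,cv2,numpy as np
from h import *
S=pickle.load(open('s0.pkl','rb'))
for n in S:
    s=S[n]
    for c,lo,hi in(("yel",(18,130,80),(32,255,255)),("blu",(100,120,50),(125,255,255)),("wood",(5,80,60),(17,200,230)),("grn",(60,60,40),(85,255,255))):
        for m,st,ce in blobs(mask(s,lo,hi),20):
            print(n,c,st,ce.round(1), onz(s,ce,.03)[0,:2].round(3))
    x0,y0=(190,95) if n=="top" else (235,170)
    w,h=(240,125)
    c=cv2.resize(s['frame'][y0:y0+h,x0:x0+w,::-1],None,fx=3.33,fy=3.33,interpolation=cv2.INTER_CUBIC);cv2.imwrite(f'pics/{n}c.png',c)
E
```

```text
scene yel [ 96 188  10   9  22] [100.5 192. ] [-0.008 -0.59 ]
scene yel [358 235  17  10 114] [366.3 238.9] [0.587 0.02 ]
scene blu [ 398   68   68   55 1997] [431.7  94.9] [0.221 0.579]
scene blu [   0  188   54   99 3763] [ 20.8 243.4] [ 0.045 -0.852]
scene blu [395 213  14  16 107] [401.5 220.3] [0.592 0.15 ]
scene blu [509 229  16  14  39] [517.  235.7] [0.824 0.412]
scene wood [ 303    0  198  113 4776] [384.6  23.4] [-0.204  0.682]
scene wood [ 506  113   48   53 1669] [530.1 138.9] [0.569 0.729]
scene wood [  0 137  19  34 204] [  7.5 150.8] [-0.339 -0.794]
scene wood [ 365  156  269  244 4043] [511.3 293.9] [0.953 0.26 ]
scene wood [  0 165  24  30 240] [  8.5 181. ] [-0.209 -0.823]
scene wood [ 24 171  30  58 572] [ 39.  198.5] [-0.088 -0.761]
scene wood [307 181 122  47 422] [366.8 204.2] [0.485 0.095]
scene wood [ 258  206  198   92 3887] [350.5 253.4] [ 0.601 -0.048]
scene wood [501 214  13  20  44] [507.4 223.5] [0.777 0.418]
scene wood [  47  230   83  170 2051] [ 89.4 320.1] [ 0.387 -0.76 ]
scene wood [246 240  20  10  72] [255.8 244.5] [ 0.425 -0.268]
scene wood [424 
[... 1733 characters left out ...]
0.  275.3] [ 0.207 -0.096]
top wood [636 237   4  26  67] [638.  248.6] [ 0.299 -0.953]
top wood [ 564  266   16  134 1340] [571.4 333.4] [ 0.057 -0.752]
top wood [588 274  52  24 823] [617.4 284.9] [ 0.195 -0.888]
top wood [ 343  285  113  115 7476] [405.5 341.5] [ 0.026 -0.283]
top wood [330 325  17  41 340] [339.3 343.7] [ 0.016 -0.096]
top wood [268 338  63  62 359] [299.3 370. ] [-0.058  0.015]
top wood [425 376  29  24  52] [438.9 388.8] [-0.101 -0.376]
top wood [313 380  23  20  43] [323.9 391.2] [-0.113 -0.055]
top grn [205 142  37  26 694] [223.1 154.3] [0.553 0.254]
top grn [362 218  45  48 794] [384.9 242.7] [ 0.303 -0.224]
top grn [417 262  12  10  55] [421. 266.] [ 0.238 -0.327]
```

View pics/topc.png

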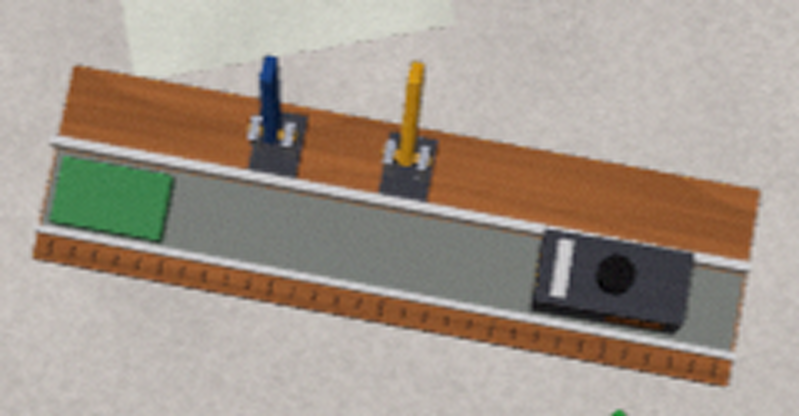

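View pics/scenec.png

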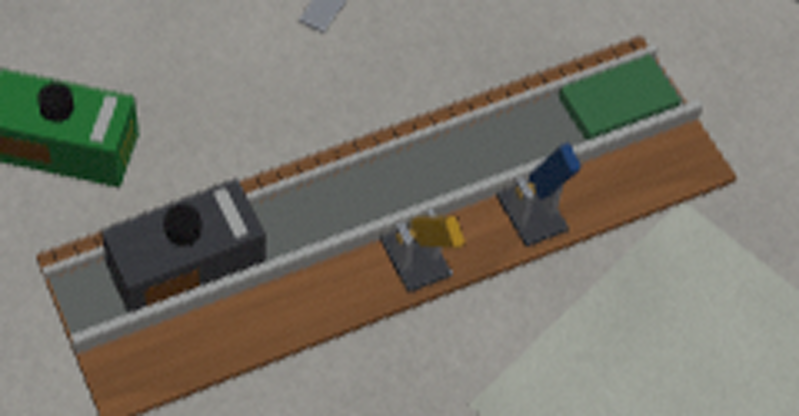

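The top crop shows the board corners at (74,66), (760,190), (729,385) and (34,258). The yellow flag runs from (408,163) to (417,65), the blue from (270,140) to (269,60), and the ray box cap is at (616,273). In the scene crop the cap is at (183,225), the yellow flag tip near (455,230) and the blue tip near (570,155). Yellow is the stop nearer the ray box.

```bash
cat >> h.py <<'E'
def tri(a,p,b,q):
    c1,d1=ray(a,p);c2,d2=ray(b,q);A=np.c_[d1[0],-d2[0]];t=np.linalg.lstsq(A,c2-c1,rcond=None)[0]
    P,Q=c1+d1[0]*t[0],c2+d2[0]*t[1];return (P+Q)/2,np.linalg.norm(P-Q)
E
python3 - <<'E'
import pickle
from h import *
from cell import observe
S=pickle.load(open('s0.pkl','rb'));T,C=S['top'],S['scene']
f=lambda p:np.array(p)/3.33+[190,95]-.35
g=lambda p:np.array(p)/3.33+[235,170]-.35
W=onz(T,f([(74,66),(760,190),(729,385),(34,258)]),.012)[:,:2]
M=np.array([[115,315],[115,-315],[-65,-315],[-65,315]])/1000
# rigid fit model->world
mc,wc=M.mean(0),W.mean(0);H=(M-mc).T@(W-wc);U,_,V=np.linalg.svd(H);Rb=V.T@U.T;t=wc-Rb@mc
print('origin',t,'yaw',np.degrees(np.arctan2(Rb[1,0],Rb[0,0])),'res',((M@Rb.T+t-W)*1000).round(1).tolist())
# check with scene corners
W2=onz(C,g([(735,180),(100,415),(645,38)]),.012)[:,:2];print('scene corners bench',((W2-t)@Rb*1000).round(0).tolist())
B=lambda X:np.r_[(Rb.T@(X[:2]-t)),X[2]].round(4)
cap=onz(T,f((616,273)),.099)[0];print('cap top',B(cap),'scene',B(onz(C,g((183,225)),.099)[0]))
for n,p,q in(('ytip',(417,65),(458,232)),('btip',(269,60),(571,156))):
    X,e=tri(T,f(p),C,g(q));print(n,B(X),e)
for n,p in(('ybase',(408,163)),('bbase',(272,140)),):print(n,B(onz(T,f(p),.075)[0]))
for n,p in(('ybracket',(408,180)),('bbracket',(275,158))):print(n,B(onz(T,f(p),.014)[0]))
np.savez('b.npz',R=Rb,t=t)
E
```

```text
origin [0.51400847 0.00478776] yaw -9.347347283896866 res [[0.8, 0.6], [0.9, -1.9], [-1.0, -0.6], [-0.7, 1.9]]
scene corners bench [[121.0, 312.0], [108.0, -313.0], [-55.0, 318.0]]
cap top [ 0.0014 -0.1931  0.099 ] scene [ 0.011  -0.1943  0.099 ]
ytip [0.134  0.0014 0.1486] 0.0018191112494733667
btip [0.1124 0.1187 0.1612] 0.0008185968238265794
ybase [ 0.0675 -0.0027  0.075 ]
bbase [0.0662 0.1162 0.075 ]
ybracket [ 0.0654 -0.0017  0.014 ]
bbracket [0.0636 0.1192 0.014 ]
```

```bash
cat >> h.py <<'E'
def go(*targets):
    """bench x,y and world z targets -> fractions in present tool axes, plus turn to align tool y with bench -x"""
    from cell import observe
    o=observe();b=np.load('b.npz');Rt=R.from_rotvec(o['eef_rot']).as_matrix()
    yb=Rt[:,1]; want=-b['R'][:,0]; a=np.arctan2(want[1],want[0])-np.arctan2(yb[1],yb[0]);a=(a+np.pi)%(2*np.pi)-np.pi
    print('t',round(o['time'],2),'bench now',(b['R'].T@(o['ee_pos'][:2]-b['t'])).round(4),'z',o['ee_pos'][2].round(4),'tilt',np.degrees(np.arccos(-Rt[2,2])).round(2),'turn',(-a/(np.pi/2)).round(4),'F',o['wrist_force'].round(1))
    for x in targets:
        w=np.r_[b['R']@np.array(x[:2])+b['t'],x[2]]
        print(x,(Rt.T@(w-o['ee_pos'])/.25).round(3))
E
python3 -c "
from h import *
go((.19,-.001,.226),(0.19,-.35,.226))"
```

```text
t 0.1 bench now [-0.1323 -0.6495] z 0.2257 tilt 0.09 turn -0.6258 F [ 0.3  0.1 -0.2]
(0.19, -0.001, 0.226) [-2.511e+00  1.444e+00  1.000e-03]
(0.19, -0.35, 0.226) [-1.737e+00  2.820e-01 -1.000e-03]
```

>>> apply_moves --pt "-1 0.4 0 -0.626 255" --pt "-1 0.4 0 -0.626 255" --pt "-1 0.4 0 -0.626 255" --pt "-1 0.4 0 -0.626 255" --pt "-1 0.4 0 -0.626 255" --pt "-1 0.4 0 -0.626 255" --pt "-1 0.4 0 -0.626 255" --pt "-1 0.4 0 -0.626 255" --pt "-1 0.4 0 -0.626 255" --pt "-1 0.4 0 -0.626 255"

```text
time: 1.1
ee_pos: [0.4642, -0.4212, 0.2264]
eef_rot: [2.03, -2.397, -0.001]
wrist_force: [-0.0, 0.5, 0.1]
grip_width: 0.0133
finger_force: 0.0
```

```bash
python3 -c "
from h import *
go((.19,-.001,.226))"
```

```text
t 1.1 bench now [ 0.0201 -0.4284] z 0.2264 tilt 0.02 turn -0.0016 F [-0.   0.5  0.1]
(0.19, -0.001, 0.226) [-1.711 -0.675  0.002]
```

>>> apply_moves --pt "-0.95 -0.675 0 0 255" --pt "-0.95 -0.675 0 0 255" --pt "-0.95 -0.675 0 0 255" --pt "-0.95 -0.675 0 0 255" --pt "-0.95 -0.675 0 0 255" --pt "-0.95 -0.675 0 0 255" --pt "-0.95 -0.675 0 0 255" --pt "-0.95 -0.675 0 0 255"

```text
time: 1.9
ee_pos: [0.6699, -0.2135, 0.2258]
eef_rot: [2.033, -2.394, -0.001]
wrist_force: [-0.2, -0.7, -0.8]
grip_width: 0.0007
finger_force: 0.0
```

>>> apply_moves --pt "-0.76 0 0 0 255" --pt "-0.76 0 0 0 255" --pt "-0.76 0 0 0 255" --pt "-0.76 0 0 0 255" --pt "-0.76 0 0 0 255" --pt "-0.76 0 0.43 0 255" --pt "-0.76 0 0.43 0 255" --pt "-0.76 0 0.43 0 255" --pt "-0.76 0 0.43 0 255" --pt "-0.76 0 0.43 0 255"

```text
time: 2.9
ee_pos: [0.702, -0.0274, 0.1219]
eef_rot: [-2.031, 2.394, -0.004]
wrist_force: [1.3, 0.2, 0.7]
grip_width: 0.0006
finger_force: 0.0
```

Run:
```python
from h import *
th=np.array([.6,.9,1.2,1.5,1.8,2.0,2.17])
go((.12,-.001,.118),(.1,-.001,.118))
import cv2
from cell import snapshot
s=snapshot('scene');cv2.imwrite('pics/sc1.png',cv2.resize(s['frame'][130:290,230:470,::-1],None,fx=3,fy=3))
```

```text
t 2.9 bench now [ 0.1908 -0.0012] z 0.1219 tilt 0.19 turn -0.0002 F [1.3 0.2 0.7]
(0.12, -0.001, 0.118) [-0.001  0.283  0.015]
(0.1, -0.001, 0.118) [-0.001  0.363  0.014]
```

View pics/sc1.png

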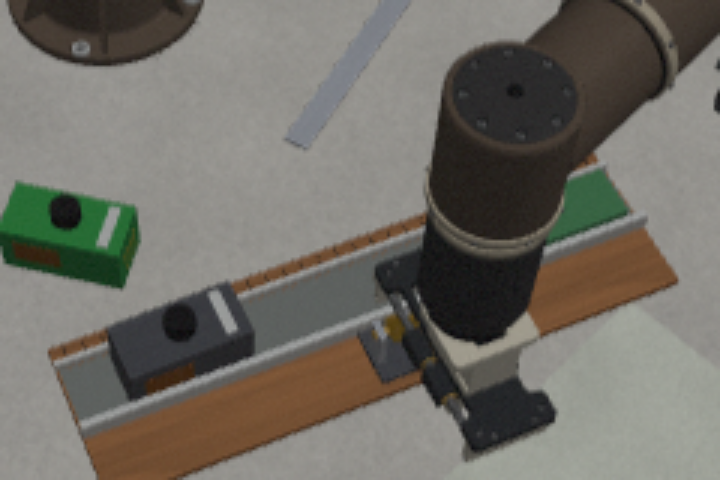

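>>> apply_moves --pt "0 0.08 0 0 255" --pt "0 0.14 0 0 255" --pt "0 0.19 0 0 255" --pt "0 0.24 0 0 255" --pt "0 0.29 0 0 255" --pt "0 0.34 0 0 255" --pt "0 0.39 0 0 255" --pt "0 0.44 0 0 255" --pt "0 0.49 0 0 255" --pt "0 0.54 0 0 255" --pt "0 0.59 0 0 255" --pt "0 0.6 0 0 255"

```text
time: 4.15
ee_pos: [0.5508, -0.0019, 0.1191]
eef_rot: [2.034, -2.394, -0.001]
wrist_force: [1.1, 0.2, -0.7]
grip_width: 0.0005
finger_force: 0.2
```

>>> apply_moves --pt "0 0.01 0.02 0 255" --pt "0 0.02 0.04 0 255" --pt "0 0.03 0.06 0 255" --pt "0 0.04 0.08 0 255" --pt "0 0.05 0.1 0 255" --pt "0 0.06 0.12 0 255" --pt "0 0.07 0.14 0 255" --pt "0 0.08 0.16 0 255" --pt "0 0.08 0.175 0 255" --pt "0 0.08 0.185 0 255"

```text
time: 5.15
ee_pos: [0.5323, 0.0011, 0.0744]
eef_rot: [2.034, -2.393, 0.0]
wrist_force: [-18.4, 4.9, 41.9]
grip_width: 0.0007
finger_force: 21.2
```

Run:
```python
from h import *
go((.02,-.001,.073))
import cv2
from cell import snapshot
s=snapshot('scene');cv2.imwrite('pics/sc2.png',cv2.resize(s['frame'][130:290,230:470,::-1],None,fx=3,fy=3))
```

```text
t 5.15 bench now [ 0.0186 -0.0006] z 0.0744 tilt 0.06 turn 0.0009 F [-18.4   4.9  41.9]
(0.02, -0.001, 0.073) [ 0.001 -0.005  0.006]
```

View pics/sc2.png

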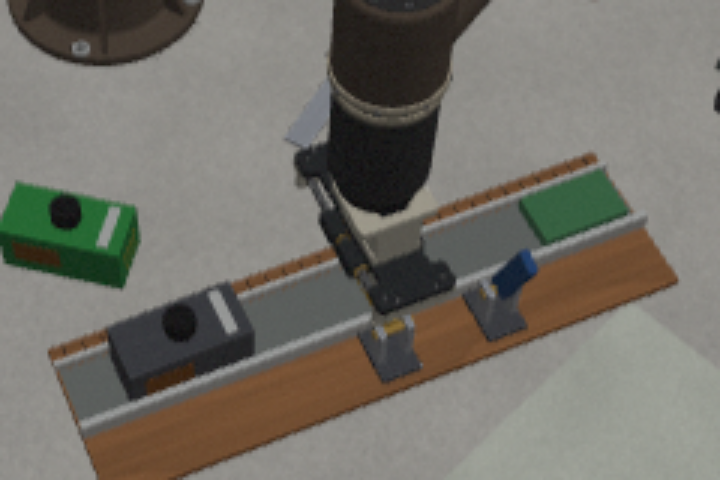

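>>> apply_moves --pt "0 0 -0.1 0 255" --pt "0 0 -0.2 0 255" --pt "0 0 -0.34 0 255" --pt "1 0.074 -0.34 0 255" --pt "1 0.074 -0.34 0 255" --pt "1 0.074 -0.34 0 255" --pt "1 0.074 -0.34 0 255" --pt "1 0.074 -0.34 0 255" --pt "1 0.074 -0.34 0 255" --pt "1 0.074 -0.34 0 255"

```text
time: 6.2
ee_pos: [0.4733, -0.2437, 0.1574]
eef_rot: [2.029, -2.398, -0.001]
wrist_force: [0.3, 0.1, -0.2]
grip_width: 0.0004
finger_force: 0.0
```

>>> apply_moves --pt "0.2 0 0 0 255" --pt "0.2 0 0 0 255" --pt "0.2 0 0.2 0 255" --pt "0.2 0 0.4 0 255" --pt "0.2 0 0.43 0 255" --pt "0.2 0 0.43 0 255" --pt "0.2 0 0.43 0 255"

```text
time: 6.9
ee_pos: [0.4677, -0.2917, 0.0522]
eef_rot: [-2.035, 2.392, -0.003]
wrist_force: [0.4, -0.1, 0.6]
grip_width: 0.0001
finger_force: 0.0
```

Run:
```python
from h import *
go((0,-.3,.048),(0,-.27,.048),(0,-.147,.048))
import cv2
from cell import snapshot
s=snapshot('top');cv2.imwrite('pics/t3.png',cv2.resize(s['frame'][95:220,190:430,::-1],None,fx=3.33,fy=3.33,interpolation=cv2.INTER_CUBIC))
for m,st,ce in blobs(mask(s,(18,130,80),(32,255,255)),20):
    ys,xs=np.where(m);b=np.load('b.npz');w=onz(s,np.c_[xs,ys],.075)[:,:2];q=(w-b['t'])@b['R'];print(q.min(0),q.max(0),q.mean(0))
```

```text
t 6.9 bench now [ 0.0025 -0.3   ] z 0.0522 tilt 0.13 turn 0.0015 F [ 0.4 -0.1  0.6]
(0, -0.3, 0.048) [-0.     0.01   0.017]
(0, -0.27, 0.048) [-0.12   0.01   0.017]
(0, -0.147, 0.048) [-0.612  0.008  0.016]
[-0.02564255 -0.0075126 ] [0.07670833 0.00992582] [0.02808775 0.00058863]
```

View pics/t3.png

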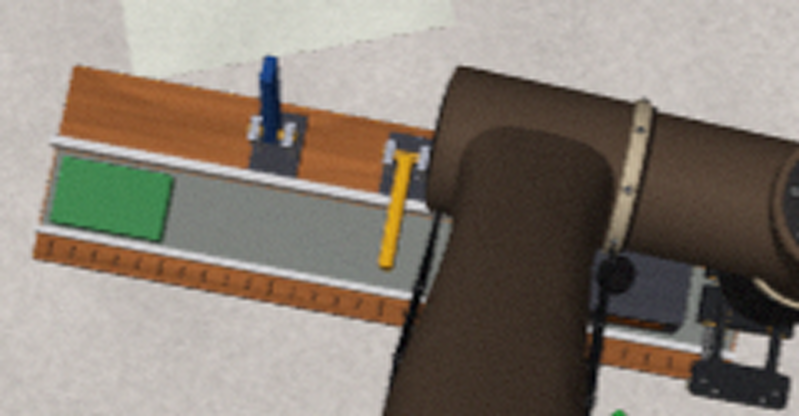

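>>> apply_moves --pt "-0.05 0.01 0.02 0 255" --pt "-0.09 0.01 0.02 0 255" --pt "-0.12 0.01 0.02 0 255" --pt "-0.15 0.01 0.02 0 255" --pt "-0.18 0.01 0.02 0 255" --pt "-0.21 0.01 0.02 0 255" --pt "-0.24 0.01 0.02 0 255" --pt "-0.27 0.01 0.02 0 255" --pt "-0.3 0.01 0.02 0 255" --pt "-0.33 0.01 0.02 0 255" --pt "-0.36 0.01 0.02 0 255" --pt "-0.39 0.01 0.02 0 255"

```text
time: 8.15
ee_pos: [0.4792, -0.1946, 0.0453]
eef_rot: [2.034, -2.394, -0.0]
wrist_force: [-0.4, -4.8, 4.3]
grip_width: 0.0006
finger_force: 2.3
```

>>> apply_moves --pt "-0.03 0 0 0 255" --pt "-0.06 0 0 0 255" --pt "-0.09 0 0 0 255" --pt "-0.12 0 0 0 255" --pt "-0.14 0 0 0 255" --pt "-0.155 0 0 0 255" --pt "-0.165 0 0 0 255" --pt "-0.17 0 0 0 255"

```text
time: 8.95
ee_pos: [0.486, -0.1531, 0.0452]
eef_rot: [2.034, -2.394, -0.0]
wrist_force: [-1.0, -4.2, 2.5]
grip_width: 0.0004
finger_force: 2.1
```

```bash
cat > look.py <<'E'
from h import *
from cell import snapshot
import cv2
go((0,-.146,.048))
b=np.load('b.npz');B=lambda w:(w[:,:2]-b['t'])@b['R']
for n in('scene','top'):
    s=snapshot(n);cv2.imwrite(f'l_{n}.png',s['frame'][:,:,::-1])
    # cap: darkest round blob near the box's top
    g=s['frame'].max(2);cand=[]
    for m,st,ce in blobs((g<28).astype(np.uint8),20):
        q=B(onz(s,ce,.099))[0]
        if abs(q[0])<.03 and -.25<q[1]<0: cand.append((q.round(4),st[4]))
    print(n,cand)
E
python3 look.py
```

```text
t 8.95 bench now [-0.002  -0.1603] z 0.0452 tilt 0.01 turn 0.0004 F [-1.  -4.2  2.5]
(0, -0.146, 0.048) [-0.057 -0.008 -0.011]
scene [(array([ 0.0118, -0.0887]), np.int32(90))]
top [(array([-0.0135, -0.1659]), np.int32(150))]
```

>>> apply_moves --pt "-0.015 0 0 0 255" --pt "-0.03 0 0 0 255" --pt "-0.04 0 0 0 255" --pt "-0.048 0 0 0 255" --pt "-0.052 0 0 0 255"

```text
time: 9.55
ee_pos: [0.4881, -0.1401, 0.0452]
eef_rot: [2.034, -2.394, -0.0]
wrist_force: [-0.3, -2.1, -1.0]
grip_width: 0.0004
finger_force: 1.2
```

>>> apply_moves --pt "-0.004 0 0 0 255" --pt "-0.008 0 0 0 255" --pt "-0.008 0 0 0 255"

```text
time: 9.85
ee_pos: [0.4885, -0.1383, 0.0452]
eef_rot: [-2.034, 2.394, 0.0]
wrist_force: [-0.2, -1.2, -0.4]
grip_width: 0.0004
finger_force: 0.2
```

>>> apply_moves --pt "-0.004 0 0 0 255" --pt "-0.008 0 0 0 255" --pt "-0.008 0 0 0 255"

```text
time: 10.15
ee_pos: [0.4878, -0.1376, 0.0453]
eef_rot: [2.032, -2.393, -0.0]
wrist_force: [-2.0, -10.3, -0.3]
grip_width: 0.0005
finger_force: 5.0
```

>>> apply_moves --pt "-0.004 0 0 0 255" --pt "-0.004 0 0 0 255" --pt "-0.004 0 0 0 255"

```text
time: 10.45
ee_pos: [0.4876, -0.1374, 0.0453]
eef_rot: [2.031, -2.393, -0.0]
wrist_force: [-2.3, -14.6, 1.7]
grip_width: 0.0003
finger_force: 7.6
```

```bash
python3 look.py
```

```text
t 10.45 bench now [-0.003  -0.1446] z 0.0453 tilt 0.19 turn -0.0 F [ -2.3 -14.6   1.7]
(0, -0.146, 0.048) [ 0.006 -0.012 -0.011]
scene [(array([ 0.0126, -0.0734]), np.int32(77))]
top [(array([-0.0141, -0.1501]), np.int32(146))]
```

>>> apply_moves --pt "0.02 0 0 0 255" --pt "0.06 0 0 0 255" --pt "0.16 0 0 0 255" --pt "0.3 0 0 0 255" --pt "0.4 0 0 0 255" --pt "0.4 0 -0.3 0 255" --pt "0.4 0 -0.5 0 255" --pt "0.8 0.3 -0.6 0 255" --pt "0.9 0.5 -0.6 0 255" --pt "0.9 0.5 -0.6 0 255" --pt "0.9 0.5 -0.6 0 255" --pt "0.9 0.5 -0.6 0 255"

```text
time: 11.75
ee_pos: [0.3269, -0.339, 0.1969]
eef_rot: [-2.029, 2.396, -0.004]
wrist_force: [0.1, 0.2, 0.8]
grip_width: 0.0002
finger_force: 0.0
```

```bash
python3 look.py; python3 -c "
import cv2
a=[cv2.resize(cv2.imread('l_top.png')[95:220,190:430],None,fx=3,fy=2.3*1.3),cv2.resize(cv2.imread('l_scene.png')[170:295,235:475],None,fx=3,fy=1.6)]
a=[cv2.resize(cv2.imread('l_top.png')[95:220,190:430],None,fx=2.2,fy=2.2,interpolation=2),cv2.resize(cv2.imread('l_scene.png')[170:295,235:475],None,fx=2.2,fy=2.2,interpolation=2)]
cv2.imwrite('pics/fin.png',cv2.vconcat(a))"
```

```text
t 11.75 bench now [-0.1288 -0.3696] z 0.1969 tilt 0.16 turn -0.0015 F [0.1 0.2 0.8]
(0, -0.146, 0.048) [-0.896 -0.511  0.596]
scene [(array([ 0.0122, -0.0733]), np.int32(87))]
top [(array([-0.0002, -0.0706]), np.int32(97))]
```

View pics/fin.png

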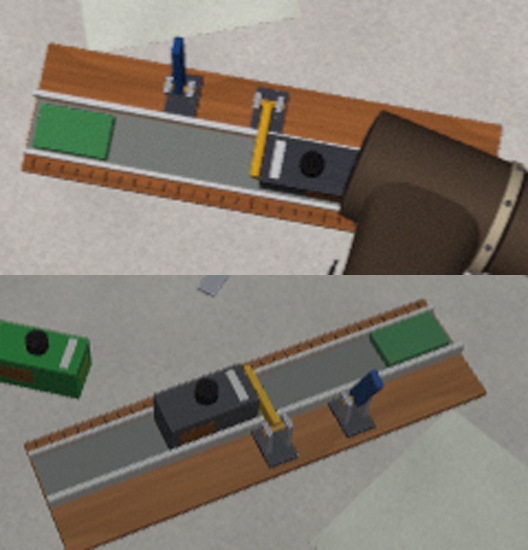

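The final view shows the box front against the lowered yellow flag (top half about (262,150), bottom half about (255,385)). The box is straight in the track, blue is still up and the glass block hasn't moved.

```bash
python3 -c "
from cell import *
print(close_job())"
```

```text
the job is handed in; nothing more can be done
None
```

The job is handed in (no verdict was returned): the yellow flag is down, the ray box rests against it straight in the track, the blue flag is still parked, and the glass block looks unmoved in the final camera views.

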